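# Turn the last oat biscuit on the serving board

## Task

Pick up the turner (spatula) from its rest, slide its blade under the big biscuit that still lies scored side up at the edge of the wooden board, and flip that biscuit over so that it lies flat on the board, plain base up and no longer hanging over any edge. Use only the turner on the biscuit, leave the already turned big biscuit and the small biscuit where they are, and finally lay the turner back on its rest.

Things in the scene. Friction and masses are not known exactly. Their poses are not given: they have to be found in the camera images.
- biscuit_center (a point): Centre of the biscuit to flip: rigid disc 110 mm across, 12 mm thick, 0.1-0.16 kg. Its z axis leaves the scored, rim-crimped face (starts up); the other face is plain. About 40 mm of it hangs over the board's open edge. Lifted there, it tips about its far rim without sliding. A like biscuit, plain face up, hangs over the same edge, left or right of it, centres 125-172 mm apart.
- slab_edge (a point): Middle of the top of the fixed wooden board's open edge. The board is 22 mm thick (this point is 22 mm above the table), 380 mm long along this edge (y axis), 280 mm wide; +x, level, points from this edge across the board. A small plain biscuit, 56 mm across, lies about 240 mm in from this edge, near the middle.
- turner_grip (a point): Middle of the loose turner's handle (0.16 kg, balances within 20 mm of here): bar 18 mm wide (y), 24 high (z), 80 mm back to 65 ahead (+x, to the blade). Level steel blade, 70 wide, 3 thick, 100 to 180 mm ahead, mid-plane 38.5 mm below this point; thin shank between. On the rest this point is 62 mm above the table; the handle is free, also beneath, to 40 mm either way.
- rest_top (a point): Middle of the turner's fixed wooden rest, level with the tops of its two uprights, 50 mm above the table; +x is where the blade points. Uprights, 12 mm thick and 70 wide, are centred 58 mm behind and 48 ahead; the handle lies on both, between lips 54 mm apart and 11 high. The turner lies right with its grip point about 12 mm above this point.
Things that resemble listed ones, but are neither listed nor needed, are in the scene too. What is shaped like the part that bears rest_top but red or yellow is not meant.

How it is judged:
On the way, in this order (a step that is already met when the one before it is completed fails the run):
1. the turner is lifted off its rest (z of turner_grip in the frame of rest_top above 0.04 m), for 0.1 s.
2. the turner tips the biscuit up (more than 30 degrees), touching it (angle between biscuit_center's own z axis and vertical above 0.52 rad and contact force between turner and biscuit above 0.02 N), for 0.05 s.
At the end, for the whole second after the job is handed in: The biscuit lies at rest on the board, plain base up and flat within 10 degrees, hanging over no edge by more than 5 mm; the turner lies at rest and level within 10 degrees on both uprights of its rest, its grip point within 35 mm of the rest's middle (angle between biscuit_center's own z axis and vertical above 2.96 rad and x of biscuit_center in the frame of slab_edge between 0.05 and 0.23 m and y of biscuit_center in the frame of slab_edge between -0.14 and 0.14 m and z of biscuit_center in the frame of slab_edge between 0 and 0.016 m and linear speed of each of biscuit, turner below 0.02 m/s and horizontal distance between turner_grip and rest_top below 0.035 m and z of turner_grip in the frame of rest_top between 0.006 and 0.02 m and angle between turner_grip's own z axis and vertical below 0.17 rad); the robot touches nothing.
It fails at once if the robot itself touches the biscuit (contact force between any of the fingers, the arm and biscuit above 0.3 N).
It fails at once if the already turned big biscuit is shifted by more than 20 mm (distance of turned from where it was at the start of the episode above 0.02 m).
It fails at once if the small biscuit is shifted by more than 20 mm (distance of small from where it was at the start of the episode above 0.02 m).
It also fails if it takes over 54 s, if anything falls off the work surface, if the arm or the gripper's body presses on something with over 40 N, if the wrist force passes 120 N, or if a joint passes its speed limit or range.

## Robot

A 6-joint arm with a two-finger parallel gripper is mounted at the origin on the work surface. World frame = base frame: x ahead of the robot, y to its left, z up, the work surface at z = 0. Lengths are in m, angles in rad, forces in N, time in s.
With the tool pointing down it reaches from about 0.35 to 0.975 m from the base axis. Payload 4.9 kg.
Tool frame: the origin (TCP) lies midway between the tips of the shut fingers; the grasp point (between the pads) lies 19 mm behind it; y points along the fingers, z is the direction in which the jaws open and shut, and the axes are right-handed (so a half turn about y gives the same grasp; the last joint's range is limited). The gripper opens to 85 mm and grips with 20 to 120 N. Pads are 22 mm wide; open, the fingers measure 114 mm over their backs; the gripper's body (76 mm by 85 mm) begins 54 mm behind the grasp point. The pads swing forward as they close: fully open they stand 13 mm farther back than shut.
Start: joints at [-1.243, 0.053, 1.613, -0, 1.476, -0.119], TCP at [0.27, -0.564, 0.231] pointing down, gripper open.
Joint ranges: [-3.01, 3.01], [-1.01, 2.22], [0.06, 2.58], [-1.02, 4.17], [0.09, 2.62], [-3.14, 3.14]. Speed limits (rad/s): [2.57, 2.57, 3.14, 3.14, 3.14, 3.14].

## Interface

Orientations are given as a unit quaternion [w, x, y, z].
In Python, from plant import * gives the robot as it stands.
- The arm moves only by the shell command python3 -m crank 'ROWS'. ROWS is JSON, a list that holds one entry, the list of rows, each a list of 5 numbers: the gripper command: -1 is shut, 1 is fully open, values between are in proportion, then the shift along the tool's x, y, z in cm, then the turn about the tool's y in degrees. In form: [[[jaw, dx, dy, dz, twist], ...]]. A call has 1 to 8 rows; each row shifts and turns the commanded pose from where the row before left it, along the tool's axes as they then stand; what a row does not reach is not made up. A row lasts 1/8 s, in which the tool goes at most 62.5 mm and 10.7 degrees, less where a joint would pass 70% of its speed; a pose out of reach is approached as far as the arm can. A call with a gripper value outside its range is refused whole. The fingers move at their own pace and stop on an object; the grip force is fixed at half the most. Time passes only in rows, so rows that do not move let the fingers close. It gives the time, the measured TCP pose, the force and the opening at its end, in the units of the state.
- state(): the state, without advancing time (a new reading comes with each control period).
- grab_frame(name): name is "scene" or "side" or "wrist"; returns a dict with "frame" (384x512x3 uint8, red, green, blue), "fx", "fy", "cx", "cy" (pixels), "D" ([k1, k2, p1, p2, k3] as OpenCV has them; the pictures are not rectified), "pose" (4x4, takes a point from camera to world coordinates). Camera axes: x right, y up, looking along -z (the intrinsics and any distortion apply to the point x, -y, -z); pixel columns grow to the right and rows downward; lengths in m; the calibration is good to about 2 mm. A picture is of the moment at which its call begins. There is no depth.
- job_done(): hands the job in, once; it reports no verdict.
The state is a dict: "time": time; "joint_pos": joint angles; "joint_vel": joint speeds; "joint_efforts": joint torques, N m; "tool_pos": TCP position; "tool_rot": TCP orientation; "contact_force": force on the tool from outside, world axes, zero at the start; "ft_torque": the same for the moment, N m; "gripper_width": opening from 0.0 (shut) to 1.0 (fully open).
Only numpy, scipy, OpenCV 4.12 (cv2) and the standard library are available. Lean on these libraries where they do the work, as an engineer would, in place of code of your own. Each camera call takes 0.05 s, during which the arm holds its last target.

## Working session

There is one attempt and no reset: what is moved stays moved. The work goes in short steps, Python scripts to look and compute and a shell command to move; the robot and the scene stay as the last step left them, time stands still between calls to the robot, and variables do not carry over. Pictures are saved under pics/ and viewed, and the job is handed in when it is done.

```bash
ls; mkdir -p pics; python3 - <<'E'
from plant import *
import cv2,json
s=state()
print({k:(np.round(v,3).tolist() if not isinstance(v,float) else v) for k,v in s.items()} if 'np' in globals() else s)
for n in ["scene","side","wrist"]:
    f=grab_frame(n); cv2.imwrite(f"pics/{n}0.png",cv2.cvtColor(f["frame"],cv2.COLOR_RGB2BGR))
    print(n,f["fx"],f["fy"],f["cx"],f["cy"],f["D"],f["pose"])
E
```

```text
pics
{'time': 0.0, 'joint_pos': array([-1.24298674e+00,  5.33891696e-02,  1.61428138e+00,  6.59424449e-06,
        1.47597246e+00, -1.18996838e-01]), 'joint_vel': array([-9.55426854e-04,  3.81877531e-05,  1.57957900e-03, -1.18525937e-03,
       -7.49058073e-04, -3.67953273e-04]), 'joint_efforts': array([-7.57034340e-04, -3.93681800e+01, -3.70180464e+01, -1.99612364e-04,
        6.94152943e-03,  9.63327125e-06]), 'tool_pos': array([ 0.26986082, -0.56306128,  0.23005051]), 'tool_rot': array([ 0.15658564, -0.15673212,  0.69025545, -0.68881304]), 'contact_force': array([ 0.66274586, -1.21227903, -0.42860911]), 'ft_torque': array([-0.00187515,  0.04999322, -0.01848904]), 'gripper_width': 1.000393249222026}
scene 353.6359649734427 353.6359649734427 255.47055973188424 191.3493856366673 [-0.00102492  0.          0.          0.          0.        ] [[ 0.60288763 -0.45676205  0.65413679  1.14440081]
 [ 0.79770118  0.35961336 -0.48409819 -0.58945516]
 [-0.01411865  0.8136625   0.58116607  0.62885767]
 [ 0.          0.          0.          1.        ]]
side 378.8943020846415 378.8943020846415 256.423492285066 189.66592204111367 [-0.10428723  0.          0.          0.          0.        ] [[-0.99111411  0.09254289 -0.09554387  0.43229539]
 [-0.13300988 -0.68363806  0.71759834  0.45587452]
 [ 0.00109119  0.72393012  0.68987244  0.63201968]
 [ 0.          0.          0.          1.        ]]
wrist 307.0301557254908 307.0301557254908 257.1384872021221 197.20356424407032 [-0.0573698  0.         0.         0.         0.       ] [[ 0.43139202  0.85373933  0.29159918  0.34477608]
 [-0.90216193  0.40901824  0.137142   -0.52712973]
 [-0.00218587 -0.32223164  0.94665833  0.37183979]
 [ 0.          0.          0.          1.        ]]
```

View pics/scene0.png

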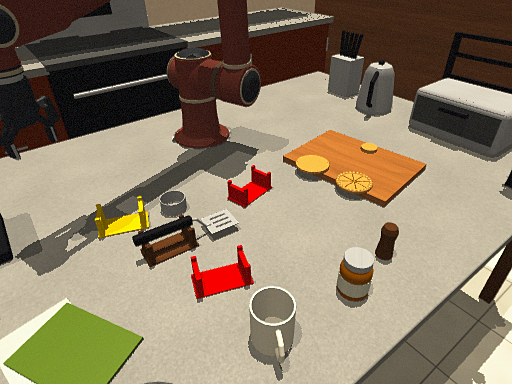

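View pics/side0.png

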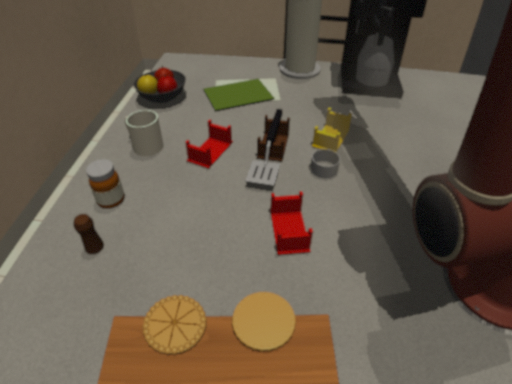

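View pics/wrist0.png

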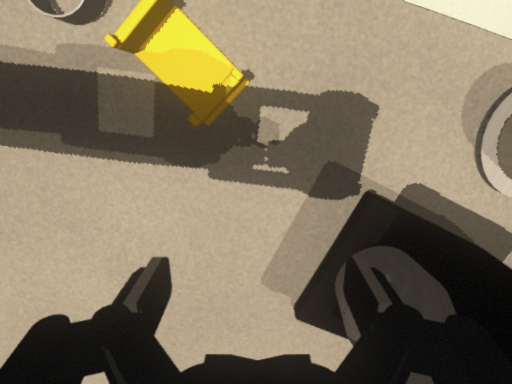

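The brown rest with the turner on it is at scene (168,240) and side (273,145). The two red and one yellow rests are decoys. The scored biscuit is at scene (354,182) and side (175,324), and the plain one at side (264,320). I'll enlarge these areas to confirm and measure.

```bash
cat > h.py <<'E'
import numpy as np, cv2, pickle
def save(f,fn): pickle.dump(f,open(fn,'wb'))
def ray(f,u,v):
    K=np.array([[f["fx"],0,f["cx"]],[0,f["fy"],f["cy"]],[0,0,1]])
    p=cv2.undistortPoints(np.array([[[u,v]]],float),K,np.array(f["D"],float))[0,0]
    P=np.array(f["pose"]); d=P[:3,:3]@np.array([p[0],-p[1],-1.]); return P[:3,3],d/np.linalg.norm(d)
def onz(f,u,v,z):
    o,d=ray(f,u,v); return o+d*(z-o[2])/d[2]
def proj(f,X):
    P=np.array(f["pose"]); c=P[:3,:3].T@(np.array(X,float)-P[:3,3])
    K=np.array([[f["fx"],0,f["cx"]],[0,f["fy"],f["cy"]],[0,0,1]])
    return cv2.projectPoints(np.array([[c[0],-c[1],-c[2]]]),np.zeros(3),np.zeros(3),K,np.array(f["D"],float))[0][0,0]
def tri(f1,p1,f2,p2):
    o1,d1=ray(f1,*p1);o2,d2=ray(f2,*p2)
    s=np.linalg.lstsq(np.c_[d1,-d2],o2-o1,rcond=None)[0]
    a,b=o1+s[0]*d1,o2+s[1]*d2; return (a+b)/2,np.linalg.norm(a-b)
def crop(f,x0,y0,x1,y1,k,fn):
    im=cv2.cvtColor(f["frame"][y0:y1,x0:x1],cv2.COLOR_RGB2BGR)
    cv2.imwrite(fn,cv2.resize(im,None,fx=k,fy=k,interpolation=cv2.INTER_CUBIC))
E
python3 - <<'E'
from plant import *
from h import *
for n in ["scene","side"]:
    f=grab_frame(n); save(f,n+".pkl")
    if n=="scene":
        crop(f,120,195,260,275,5,"pics/c1.png"); crop(f,270,120,440,210,4,"pics/c2.png")
    else:
        crop(f,230,95,330,200,5,"pics/c3.png"); crop(f,90,280,350,384,3,"pics/c4.png")
E
```

```text
(no output)
```

View pics/c1.png

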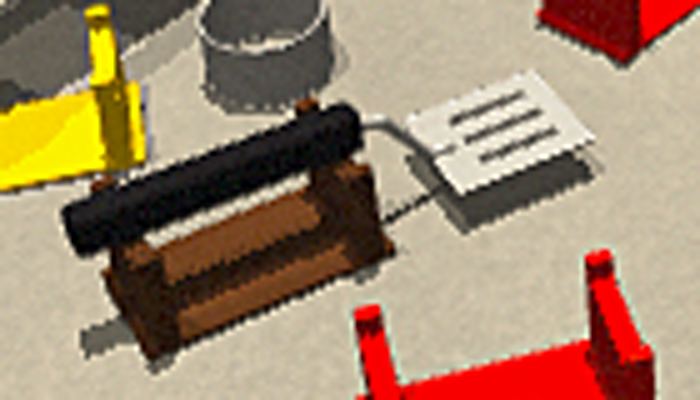

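View pics/c2.png

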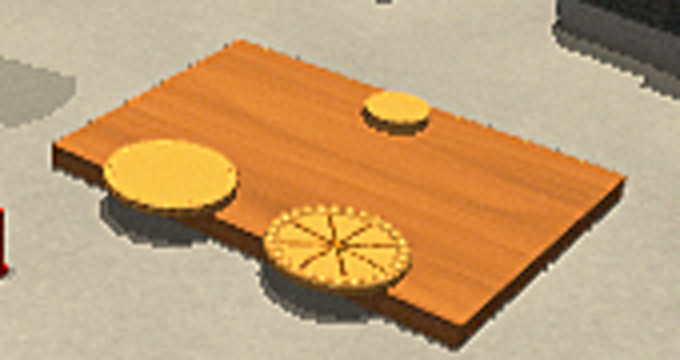

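View pics/c3.png

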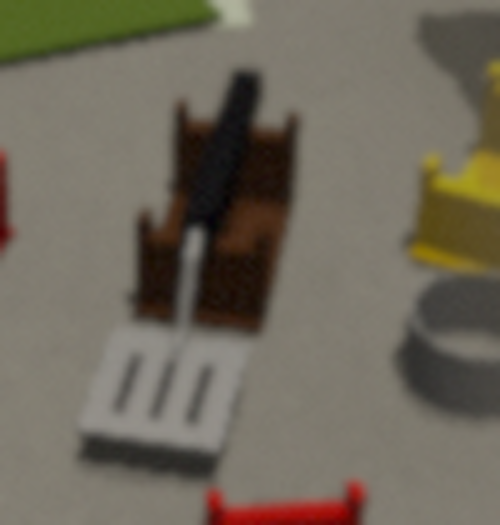

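View pics/c4.png

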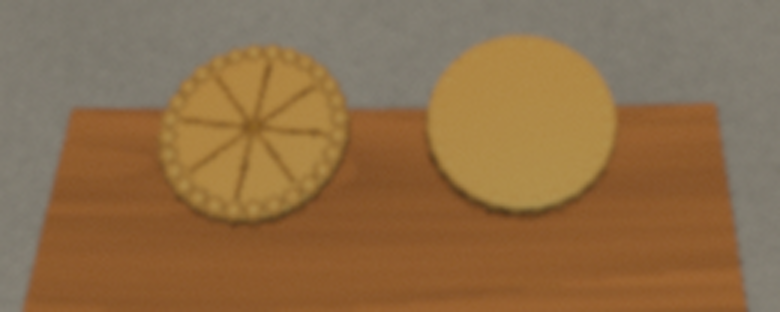

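```bash
python3 - <<'E'
from h import *
import pickle
A=pickle.load(open('scene.pkl','rb'));B=pickle.load(open('side.pkl','rb'))
np.set_printoptions(precision=4,suppress=True)
a=lambda p:(p[0]/4+270-.4,p[1]/4+120-.4); a1=lambda p:(p[0]/5+120-.4,p[1]/5+195-.4)
b3=lambda p:(p[0]/5+230-.4,p[1]/5+95-.4); b4=lambda p:(p[0]/3+90-.4,p[1]/3+280-.4)
L=onz(A,*a((52,145)),.022);R=onz(A,*a((455,327)),.022);FL=onz(A,*a((238,40)),.022);FR=onz(A,*a((626,180)),.022)
print('board scene',L,R,FL,FR,[np.linalg.norm(v) for v in (R-L,FL-L,FR-R)])
L2=onz(B,*b4((716,104)),.022);R2=onz(B,*b4((72,107)),.022); print('board side',L2,R2,np.linalg.norm(R2-L2))
print('biscuit',onz(A,*a((336,244)),.034),onz(B,*b4((254,128)),.034),tri(A,a((336,244)),B,b4((254,128))))
print('turned',onz(A,*a((170,174)),.034),onz(B,*b4((521,122)),.034))
print('small',onz(A,*a((397,108)),.034))
S=[onz(A,*a1(p),.025) for p in ((405,118),(535,70),(595,140),(465,192))]
T=[onz(B,*b3(p),.025) for p in ((258,335),(120,322),(82,430),(215,442))]
print('blade',*S,'\n',*T,np.mean(S,0),np.mean(T,0))
print('dirs',(S[1]+S[2]-S[0]-S[3])/2,(S[2]+S[3]-S[0]-S[1])/2, (T[2]+T[3]-T[0]-T[1])/2)
# handle by dark mask
for f,(x0,y0,x1,y1),n in ((A,(120,205,205,255),'A'),(B,(255,100,300,145),'B')):
    im=f["frame"].astype(int); m=(im.max(2)<45); m2=np.zeros_like(m); m2[y0:y1,x0:x1]=m[y0:y1,x0:x1]
    n_,lab,st,c=cv2.connectedComponentsWithStats(m2.astype(np.uint8)); k=1+np.argmax(st[1:,4]); print(n,st[k],c[k])
    ys,xs=np.where(lab==k); r=cv2.minAreaRect(np.c_[xs,ys].astype(np.float32)); print(r)
    bx=cv2.boxPoints(r)
    print([onz(f,*p,.062) for p in bx], onz(f,*r[0],.062))
E
```

```text
board scene [0.3519 0.1154 0.022 ] [0.7229 0.1699 0.022 ] [0.3092 0.3894 0.022 ] [0.6859 0.4438 0.022 ] [np.float64(0.37504549001283605), np.float64(0.2773455420449633), np.float64(0.27635120043488776)]
board side [0.3496 0.1187 0.022 ] [0.7241 0.1741 0.022 ] 0.3785537589239304
biscuit [0.6129 0.1711 0.034 ] [0.6098 0.1755 0.034 ] (array([0.6106, 0.1743, 0.0314]), np.float64(1.2260673143460814e-05))
turned [0.4627 0.1456 0.034 ] [0.4609 0.1505 0.034 ]
small [0.5053 0.3784 0.034 ]
blade [ 0.4725 -0.2756  0.025 ] [ 0.4807 -0.1983  0.025 ] [ 0.5497 -0.206   0.025 ] [ 0.5422 -0.2809  0.025 ] 
 [ 0.4681 -0.2856  0.025 ] [ 0.5385 -0.2865  0.025 ] [ 0.5451 -0.2032  0.025 ] [ 0.4815 -0.2033  0.025 ] [ 0.5113 -0.2402  0.025 ] [ 0.5083 -0.2447  0.025 ]
dirs [0.0079 0.0761 0.    ] [ 0.0693 -0.0065  0.    ] [0.01   0.0827 0.    ]
A [133 216  64  39 957] [166.0199 234.4911]
((163.71002197265625, 236.22303771972656), (32.72052001953125, 61.73270797729492), 78.9964599609375)
[array([ 0.4335, -0.4457,  0.062 ]), array([ 0.4848, -0.3065,  0.062 ]), array([ 0.596 , -0.3512,  0.062 ]), array([ 0.5462, -0.4747,  0.062 ])] [ 0.5177 -0.3967  0.062 ]
B [266 110  22  35 410] [275.6073 127.7854]
((274.62164306640625, 127.27027130126953), (24.179508209228516, 28.82941436767578), 54.462318420410156)
[array([ 0.5454, -0.3808,  0.062 ]), array([ 0.491 , -0.4731,  0.062 ]), array([ 0.4457, -0.3809,  0.062 ]), array([ 0.4992, -0.2996,  0.062 ])] [ 0.4954 -0.3807  0.062 ]
```

```bash
python3 - <<'E'
from h import *
import pickle
A=pickle.load(open('scene.pkl','rb'));B=pickle.load(open('side.pkl','rb'))
np.set_printoptions(precision=4,suppress=True)
a1=lambda p:(p[0]/5+120-.4,p[1]/5+195-.4)
b3=lambda p:(p[0]/5+230-.4,p[1]/5+95-.4)
print('back',onz(B,*b3((247,72)),.074),'front',onz(B,*b3((199,215)),.074))
print('scene back end centre',onz(A,*a1((87,228)),.062),'front',onz(A,*a1((350,130)),.062))
for yaw in (4,6,8):
  t=np.radians(yaw); d=np.array([np.sin(t),np.cos(t)])
  g=np.array([.5098,-.2425])-.14*d
  print(yaw,g,[ (proj(A,[*(g+s*d),.062])-[120,195]+.4)*5 for s in (-.08,0,.065)],[ (proj(B,[*(g+s*d),.074])-[230,95]+.4)*5 for s in (-.08,0,.065)])
E
```

```text
back [ 0.4907 -0.4537  0.074 ] front [ 0.5025 -0.316   0.074 ]
scene back end centre [ 0.4918 -0.4519  0.062 ] front [ 0.5049 -0.3211  0.062 ]
4 [ 0.5    -0.3822] [array([ 68.3037, 240.4144]), array([232.5788, 175.5727]), array([356.4508, 126.6783])] [array([241.6056,  63.7138]), array([217.2581, 142.1418]), array([195.2272, 213.1303])]
6 [ 0.4952 -0.3817] [array([ 63.4915, 230.7137]), array([228.9828, 169.895 ]), array([354.3277, 123.83  ])] [array([255.1921,  65.3547]), array([226.3947, 143.3025]), array([200.3563, 213.8119])]
8 [ 0.4903 -0.3811] [array([ 59.3148, 220.9287]), array([225.7534, 164.1386]), array([352.3839, 120.9309])] [array([268.7184,  67.2508]), array([235.4806, 144.6431]), array([205.4515, 214.5988])]
```

```bash
cat >> h.py <<'E'
from scipy.spatial.transform import Rotation as Ro
def axes(q): return Ro.from_quat([q[1],q[2],q[3],q[0]]).as_matrix()
def rel(s,tgt,dirdeg=None):
    """tgt world; dirdeg: desired tool-x heading (deg from +x world, ccw). prints twist first then shifts in the turned frame"""
    M=axes(s["tool_rot"]); h=np.degrees(np.arctan2(M[1,0],M[0,0]))
    d=np.array(tgt)-s["tool_pos"]
    out={'heading':h,'shift_now_cm':M.T@d*100,'ydir':M[:,1]}
    if dirdeg is not None:
        # rotation about tool y (down): +twist -> heading decreases
        tw=(h-dirdeg+180)%360-180; M2=M@Ro.from_euler('y',tw,degrees=True).as_matrix()
        out['twist']=tw; out['shift_after_twist_cm']=M2.T@d*100
    return out
E
python3 - <<'E'
from plant import state
from h import *
np.set_printoptions(precision=2,suppress=True)
s=state(); print(axes(s["tool_rot"])); 
for d in (84.8,-95.2): print(rel(s,[.4975,-.381,.13],d))
E
```

```text
[[-0.9  -0.    0.43]
 [-0.43  0.   -0.9 ]
 [-0.   -1.   -0.  ]]
{'heading': np.float64(-154.40051210799572), 'shift_now_cm': array([-28.4 ,  10.08,  -6.61]), 'ydir': array([-0.,  0., -1.]), 'twist': np.float64(120.79948789200427), 'shift_after_twist_cm': array([ 20.22,  10.08, -21.01])}
{'heading': np.float64(-154.40051210799572), 'shift_now_cm': array([-28.4 ,  10.08,  -6.61]), 'ydir': array([-0.,  0., -1.]), 'twist': np.float64(-59.20051210799572), 'shift_after_twist_cm': array([-20.22,  10.08,  21.01])}
```

```bash
python3 -m crank '[[[1,0,0,0,-9.9],[1,0,0,0,-9.9],[1,0,0,0,-9.9],[1,0,0,0,-9.8],[1,0,0,0,-9.8],[1,0,0,0,-9.9]]]'; python3 -m crank '[[[1,-4,0,4.2,0],[1,-4,1,4.2,0],[1,-4,1,4.2,0],[1,-4,2,4.2,0],[1,-4.2,2,4.2,0],[1,0,0,0,0]]]'
python3 - <<'E'
from plant import *
from h import *
np.set_printoptions(precision=2,suppress=True)
s=state(); print(s['time'],s['joint_pos'],rel(s,[.4975,-.381,.13],-95.2))
f=grab_frame("wrist"); save(f,"w1.pkl"); cv2.imwrite("pics/w1.png",f["frame"][:,:,::-1])
f=grab_frame("side"); crop(f,200,60,360,220,4,"pics/s1.png")
E
```

```text
time: 1.0
tool_pos: [0.27, -0.5635, 0.2311]
tool_rot: [0.478, -0.478, 0.521, -0.521]
contact_force: [0.1, 0.1, 0.5]
gripper_width: 1.0
time: 1.75
tool_pos: [0.4989, -0.3777, 0.1686]
tool_rot: [0.478, -0.478, 0.522, -0.519]
contact_force: [-0.5, -0.1, 0.2]
gripper_width: 1.003
1.75 [-0.77  0.1   1.67  0.    1.38 -0.68] {'heading': np.float64(-94.89002113837134), 'shift_now_cm': array([ 0.35,  3.86, -0.1 ]), 'ydir': array([-0.,  0., -1.]), 'twist': np.float64(0.3099788616286787), 'shift_after_twist_cm': array([ 0.35,  3.86, -0.1 ])}
```

View pics/w1.png

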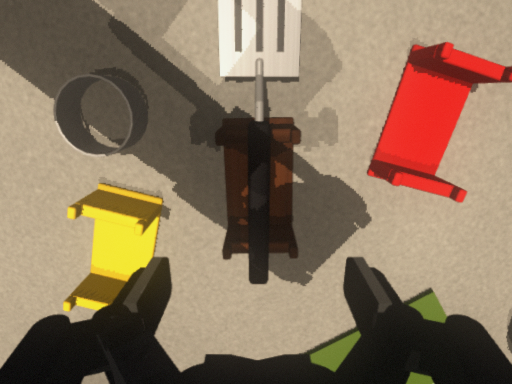

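View pics/s1.png

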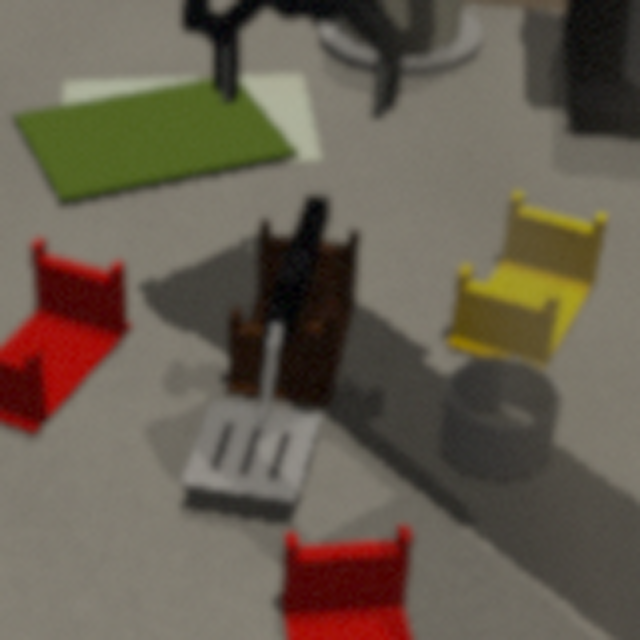

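The wrist view shows the handle upright at column 258, from row 122 to row 283. It is centred between the fingers and lies on the brown rest. I'll check the grip point from this view too.

```bash
python3 - <<'E'
from plant import *
from h import *
f=pickle.load(open('w1.pkl','rb')); np.set_printoptions(precision=4,suppress=True)
b=onz(f,259,283,.074);t=onz(f,258.5,122,.074);print(b,t,np.linalg.norm(b-t))
d=(t-b)/np.linalg.norm(t-b);print('grip',b+.08*d,t-.065*d,'yaw',np.degrees(np.arctan2(d[0],d[1])))
# blade, rest uprights
bl=onz(f,219,77,.025);br=onz(f,299,80,.025);print('blade rear',bl,br,(bl+br)/2-.1*d)
# uprights lips top z=.061: front (218..300,y~127), back (222..298,~252)
print([onz(f,u,v,.05) for u,v in ((218,137),(300,137),(222,252),(298,252))])
s=state(); print(rel(s,[.4975,-.381,.043],-95.2))
E
```

```text
[ 0.4933 -0.4558  0.074 ] [ 0.5048 -0.3149  0.074 ] 0.14140769562040256
grip [ 0.4998 -0.3761  0.074 ] [ 0.4995 -0.3797  0.074 ] yaw 4.6666283250065765
blade rear [ 0.4734 -0.2774  0.025 ] [ 0.5429 -0.2859  0.025 ] [ 0.5    -0.3813  0.025 ]
[array([ 0.4696, -0.3263,  0.05  ]), array([ 0.5384, -0.3322,  0.05  ]), array([ 0.4597, -0.4346,  0.05  ]), array([ 0.532 , -0.4407,  0.05  ])]
{'heading': np.float64(-95.11978991132786), 'shift_now_cm': array([-0.0112, 12.7943,  0.0097]), 'ydir': array([-0.0009,  0.0002, -1.    ]), 'twist': np.float64(0.08021008867214618), 'shift_after_twist_cm': array([-0.0112, 12.7943,  0.0096])}
```

```bash
python3 -m crank '[[[1,0,4,0.1,0],[1,0,4,0,0],[1,0,2,0,0],[1,0,1.8,0,0],[1,0,1,0,0],[1,0,0,0,0]]]'; python3 -m crank '[[[-1,0,0,0,0],[-1,0,0,0,0],[-1,0,0,0,0],[-1,0,0,0,0],[-1,0,0,0,0],[-1,0,0,0,0]]]'
python3 - <<'E'
from plant import *
from h import *
s=state(); print(s['tool_pos'],s['gripper_width'],s['contact_force'])
f=grab_frame("side"); crop(f,200,60,360,220,4,"pics/s2.png")
E
```

```text
time: 2.6
tool_pos: [0.4983, -0.3818, 0.0433]
tool_rot: [0.477, -0.477, 0.522, -0.522]
contact_force: [0.0, -0.2, 0.1]
gripper_width: 1.0
time: 3.35
tool_pos: [0.4987, -0.382, 0.0439]
tool_rot: [-0.477, 0.477, -0.522, 0.522]
contact_force: [0.7, -0.3, 3.5]
gripper_width: 0.204
[ 0.49868669 -0.38197298  0.04392644] 0.20388117399677594 [ 0.70230803 -0.28374488  3.47127094]
```

View pics/s2.png

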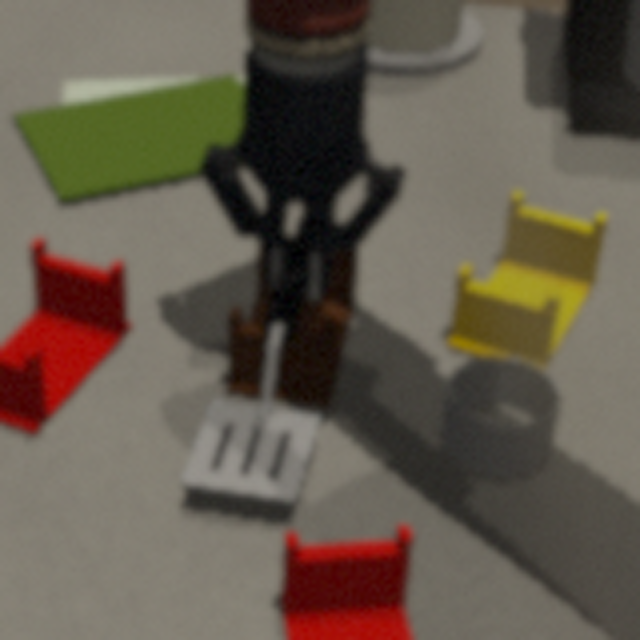

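```bash
python3 -m crank '[[[-1,0,-1,0,0],[-1,0,-2,0,0],[-1,0,-3,0,0],[-1,0,-4,0,0],[-1,0,-3,0,0],[-1,0,0,0,0]]]'
python3 - <<'E'
from plant import *
from h import *
np.set_printoptions(precision=4,suppress=True)
s=state(); B=pickle.load(open('side.pkl','rb'));A=pickle.load(open('scene.pkl','rb'))
print('red near',onz(B,290,195,.06),onz(B,310,250,0))
print('obst scene', [onz(A,u,v,0) for u,v in ((385,258),(353,297))])
C=np.array([.6113,.173]);t=np.radians(98.4);u=np.array([np.cos(t),np.sin(t)])
for k in (.2665,.2045):
  print(C-k*u, rel(s,[*(C-k*u),.12],-81.6))
f=grab_frame("side"); crop(f,200,60,360,220,4,"pics/s3.png");f=grab_frame("scene"); crop(f,110,150,300,290,4,"pics/s3b.png")
E
```

```text
time: 4.15
tool_pos: [0.5, -0.3832, 0.1782]
tool_rot: [-0.477, 0.477, -0.519, 0.525]
contact_force: [0.5, -0.2, -2.0]
gripper_width: 0.201
red near [ 0.4375 -0.1323  0.06  ] [ 0.3852 -0.0361  0.    ]
obst scene [array([0.8493, 0.0129, 0.    ]), array([ 0.8776, -0.1364,  0.    ])]
[ 0.6502 -0.0906] {'heading': np.float64(-95.20047916615158), 'shift_now_cm': array([-30.5308,   5.7392,  12.2759]), 'ydir': array([ 0.0057, -0.0056, -1.    ]), 'twist': np.float64(-13.600479166151587), 'shift_after_twist_cm': array([-26.788 ,   5.7392,  19.111 ])}
[ 0.6412 -0.0293] {'heading': np.float64(-95.20047916615158), 'shift_now_cm': array([-36.5569,   5.6999,  10.8182]), 'ydir': array([ 0.0057, -0.0056, -1.    ]), 'twist': np.float64(-13.600479166151587), 'shift_after_twist_cm': array([-32.9879,   5.6999,  19.1112])}
```

View pics/s3b.png

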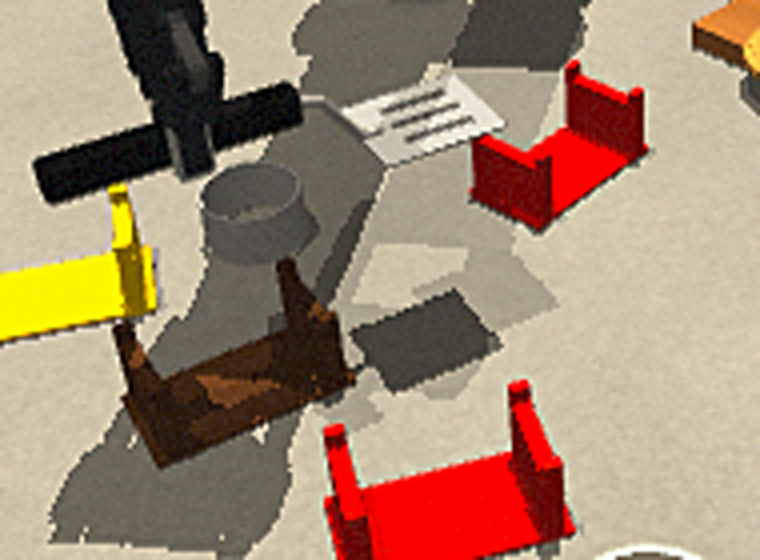

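```bash
python3 -m crank '[[[-1,0,0,0,-6.8],[-1,0,0,0,-6.8],[-1,-4.5,0,3.2,0],[-1,-4.5,0,3.2,0],[-1,-4.5,0,3.2,0],[-1,-4.5,0,3.2,0],[-1,-4.5,1,3.2,0],[-1,-4.3,2,3.1,0]]]'; python3 -m crank '[[[-1,0,2.5,0,0],[-1,0,0,0,0]]]'
python3 - <<'E'
from plant import *
from h import *
np.set_printoptions(precision=4,suppress=True)
s=state(); 
C=np.array([.6113,.173]);t=np.radians(98.4);u=np.array([np.cos(t),np.sin(t)])
print(s['tool_pos'],s['joint_pos'],rel(s,[*(C-.2665*u),.0325],-81.6))
f=grab_frame("side"); save(f,'sd4.pkl'); cv2.imwrite("pics/s4.png",f["frame"][:,:,::-1]);f=grab_frame("scene"); save(f,'sc4.pkl');crop(f,250,110,450,240,4,"pics/s4b.png")
E
```

```text
time: 5.25
tool_pos: [0.6482, -0.0868, 0.1416]
tool_rot: [-0.535, 0.536, -0.462, 0.462]
contact_force: [-1.1, -0.3, -1.3]
gripper_width: 0.198
time: 5.5
tool_pos: [0.6449, -0.0872, 0.1128]
tool_rot: [-0.534, 0.537, -0.465, 0.459]
contact_force: [0.4, 0.1, -1.6]
gripper_width: 0.199
[ 0.6449 -0.0872  0.1128] [-0.2486  0.2138  1.6405 -0.0002  1.2973 -0.3962] {'heading': np.float64(-81.53621449233805), 'shift_now_cm': array([0.451 , 8.0211, 0.5538]), 'ydir': array([-0.0097,  0.0023, -1.    ]), 'twist': np.float64(0.06378550766194735), 'shift_after_twist_cm': array([0.4504, 8.0211, 0.5543])}
```

View pics/s4.png

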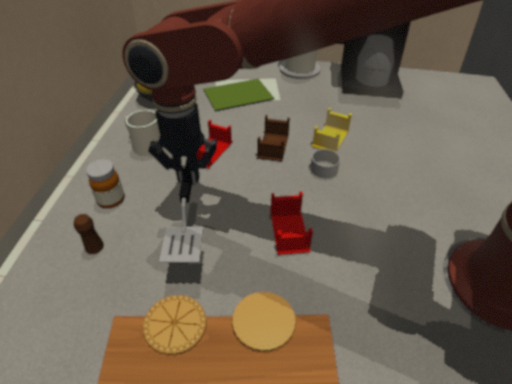

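View pics/s4b.png

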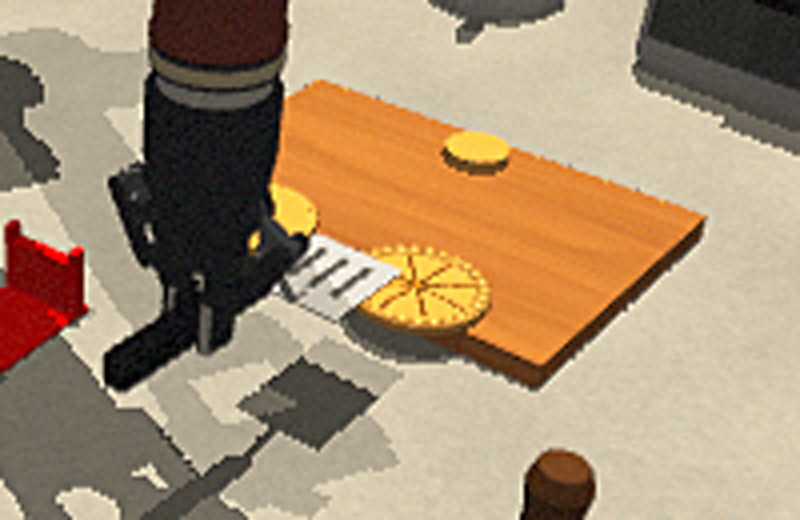

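```bash
python3 -m crank '[[[-1,0.2,2,0.5,0],[-1,0,2,0,0],[-1,0,2,0,0],[-1,0,1,0,0],[-1,0,0.6,0,0],[-1,0,0.4,0,0],[-1,0,0,0,0],[-1,0,0,0,0]]]'
python3 - <<'E'
from plant import *
from h import *
np.set_printoptions(precision=4,suppress=True)
C=np.array([.6113,.173]);t=np.radians(98.4);u=np.array([np.cos(t),np.sin(t)])
s=state();print(s['tool_pos'],s['joint_vel'],rel(s,[*(C-.2665*u),.0325],-81.6))
f=grab_frame("side"); save(f,'sd5.pkl'); crop(f,90,190,350,384,3,"pics/s5.png");f=grab_frame("scene"); save(f,'sc5.pkl');crop(f,250,110,450,240,4,"pics/s5b.png")
s=state();print(s['tool_pos'])
E
```

```text
time: 6.6
tool_pos: [0.6539, -0.09, 0.0391]
tool_rot: [0.535, -0.535, 0.462, -0.462]
contact_force: [-1.0, 0.1, -1.6]
gripper_width: 0.201
[ 0.6539 -0.09    0.0391] [-0.0007 -0.003   0.0013 -0.0005  0.0001 -0.0012] {'heading': np.float64(-81.59626469138628), 'shift_now_cm': array([ 0.0089,  0.6601, -0.373 ]), 'ydir': array([ 0.0012, -0.0003, -1.    ]), 'twist': np.float64(0.003735308613727284), 'shift_after_twist_cm': array([ 0.0089,  0.6601, -0.373 ])}
[ 0.6539 -0.09    0.039 ]
```

View pics/s5.png

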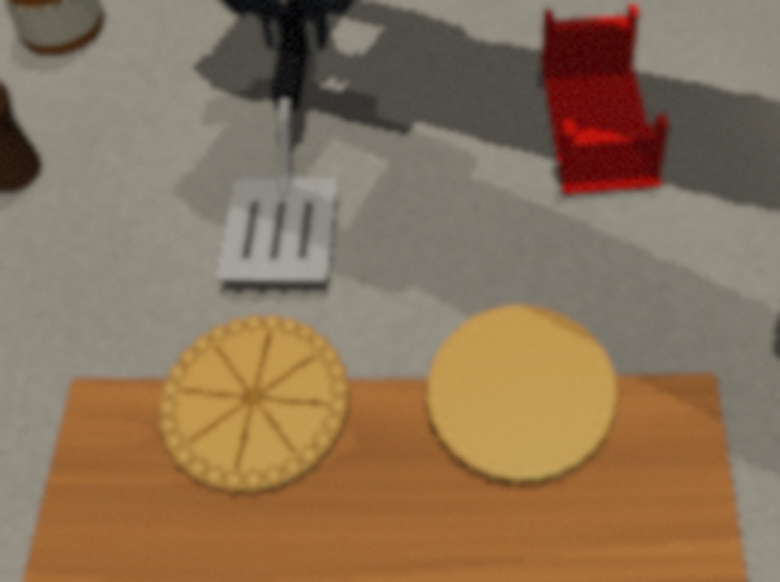

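View pics/s5b.png

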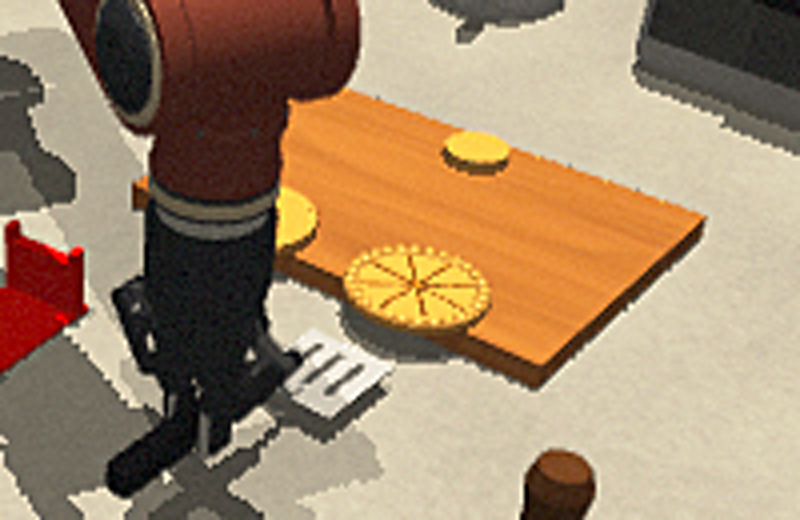

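```bash
python3 - <<'E'
from h import *
A=pickle.load(open('sc5.pkl','rb'));B=pickle.load(open('sd5.pkl','rb'))
np.set_printoptions(precision=4,suppress=True)
a=lambda p:(p[0]/4+250-.4,p[1]/4+110-.4);b=lambda p:(p[0]/3+90-.4,p[1]/3+190-.4)
C=np.array([.6113,.173,0]);t=np.radians(98.4);u=np.array([np.cos(t),np.sin(t),0]);v=np.array([-u[1],u[0],0])
for pa,pb in (((312,329),(327,281)),((394,366),(219,278))):
  X,e=tri(A,a(pa),B,b(pb)); print(X,e,'along',(X-C)@u,'lat',(X-C)@v)
for z in (.018,.024):
 for pb in ((327,281),(219,278),(235,178),(337,180)):
  X=onz(B,*b(pb),z);print(z,'along',(X-C)@u,'lat',(X-C)@v)
# scored rim: centre from side & scene again
for f,p in ((A,a((417,287))),(B,b((254,397)))):
  X=onz(f,*p,.034);print('C',X,(X-C)@u,(X-C)@v)
for f,P in ((A,[a((540,363)),a((440,318))]),(B,[b((72,378)),b((400,377)),b((716,375))])):
  for p in P:
    X=onz(f,*p,.022);print('edge along',(X-C)@u,(X-C)@v)
E
```

```text
[0.591  0.0847 0.0185] 9.554125585434635e-05 along -0.0844273070380396 lat 0.032995727794330194
[0.6591 0.0943 0.0205] 0.0020628651750352663 along -0.08485709390101723 lat -0.03579110108942979
0.018 along -0.08474275070612658 lat 0.032960814877814354
0.018 along -0.08694953718409401 lat -0.035579532495059525
0.018 along -0.1659058160580741 lat -0.03715101544094139
0.018 along -0.1639046956366892 lat 0.03241343066976528
0.024 along -0.08092464285710371 lat 0.03396534609188461
0.024 along -0.08310986533747337 lat -0.03390524736466837
0.024 along -0.16129460921023311 lat -0.035461374291828794
0.024 along -0.1593130430848304 lat 0.03342331074375715
C [0.616  0.1685 0.034 ] -0.005129664450219626 -0.003961046031552603
C [0.61   0.1749 0.034 ] 0.0021099292205054346 0.0010157169406905353
edge along -0.012651877422240918 -0.11022128492560598
edge along -0.012473452993693023 -0.030020345830920753
edge along -0.014775309515468607 -0.11158470562941417
edge along -0.016639873368909087 0.08215389926428428
edge along -0.014850364478281143 0.266724397261855
```

```bash
python3 -m crank '[[[-1,0,0.6,0.1,0],[-1,-1.5,0,0,0],[-1,-1.5,0,0,0],[-1,-1.5,0,0,0],[-1,-1,0,0,0],[-1,-0.9,0,0,0],[-1,0,0,0,0],[-1,0,0,0,0]]]'
python3 - <<'E'
from plant import *
from h import *
np.set_printoptions(precision=4,suppress=True)
s=state();print(s['tool_pos'],s['contact_force'])
f=grab_frame("side"); save(f,'sd6.pkl'); crop(f,90,190,350,384,3,"pics/s6.png");f=grab_frame("scene"); save(f,'sc6.pkl');crop(f,250,110,450,240,4,"pics/s6b.png")
E
```

```text
time: 7.7
tool_pos: [0.6452, -0.0267, 0.0324]
tool_rot: [-0.535, 0.535, -0.462, 0.462]
contact_force: [-0.0, -0.1, -1.4]
gripper_width: 0.203
[ 0.6452 -0.0267  0.0324] [-0.0058 -0.0577 -1.3613]
```

View pics/s6.png

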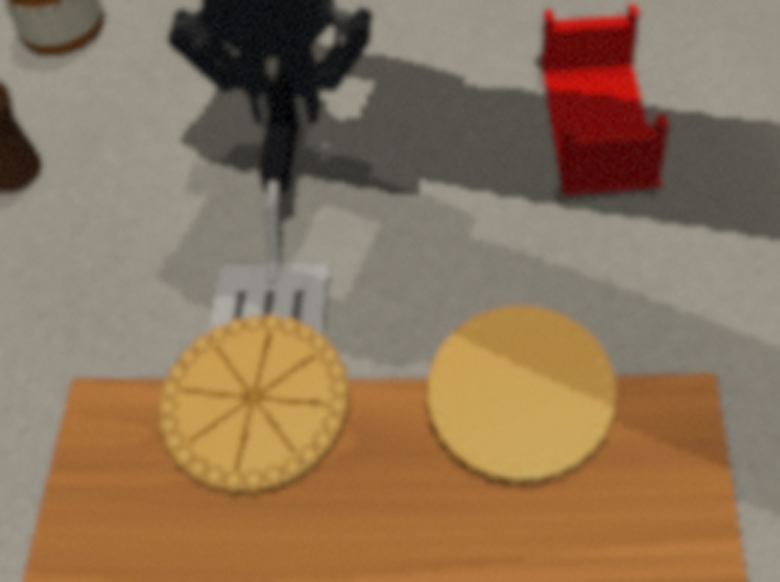

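View pics/s6b.png

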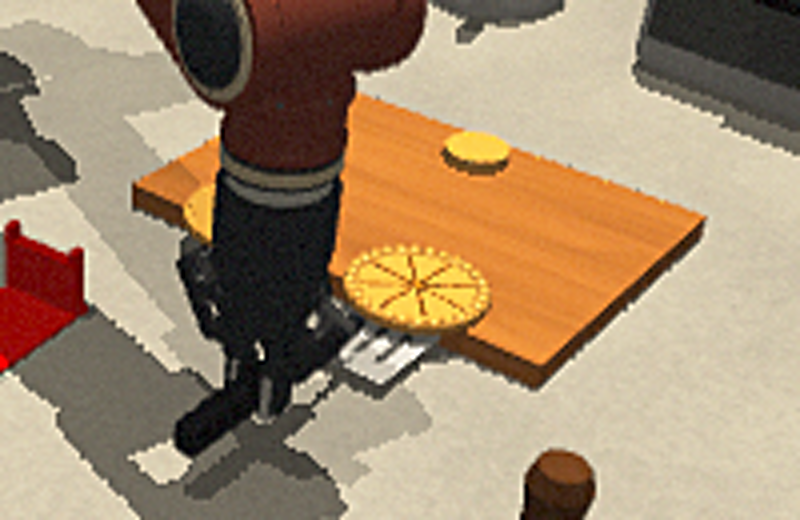

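```bash
python3 -m crank '[[[-1,0,-0.85,0,0],[-1,-0.05,-1,0,0],[-1,-0.2,-1,0,0],[-1,-0.3,-0.95,0,0],[-1,-0.45,-0.9,0,0],[-1,-0.55,-0.85,0,0],[-1,0,0,0,0]]]'
python3 - <<'E'
from plant import *
from h import *
np.set_printoptions(precision=4,suppress=True)
s=state();print(s['tool_pos'],s['contact_force'])
f=grab_frame("side"); save(f,'sd7.pkl'); crop(f,90,190,350,384,3,"pics/s7.png");f=grab_frame("scene"); save(f,'sc7.pkl');crop(f,250,110,450,240,4,"pics/s7b.png")
E
```

```text
time: 8.68
tool_pos: [0.6434, -0.0107, 0.0891]
tool_rot: [0.536, -0.535, 0.461, -0.462]
contact_force: [0.8, -0.4, -2.9]
gripper_width: 0.2
[ 0.6434 -0.0107  0.0891] [ 0.8169 -0.383  -2.8705]
```

View pics/s7.png

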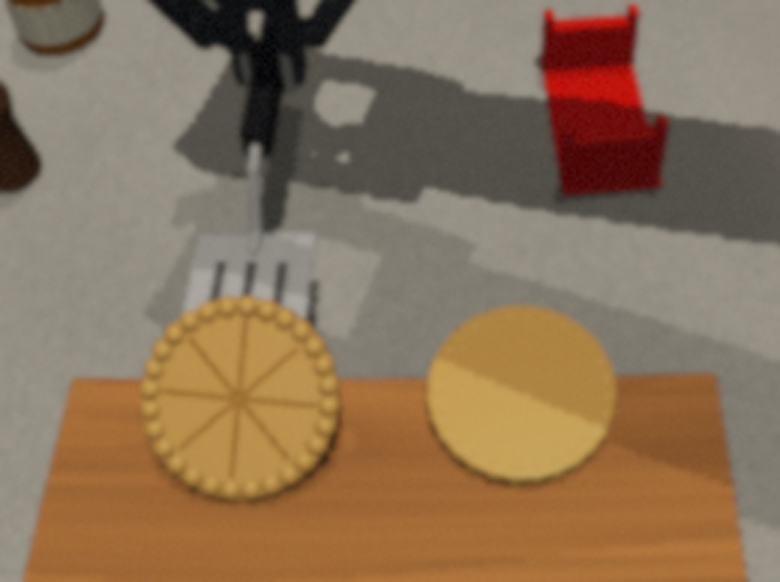

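View pics/s7b.png

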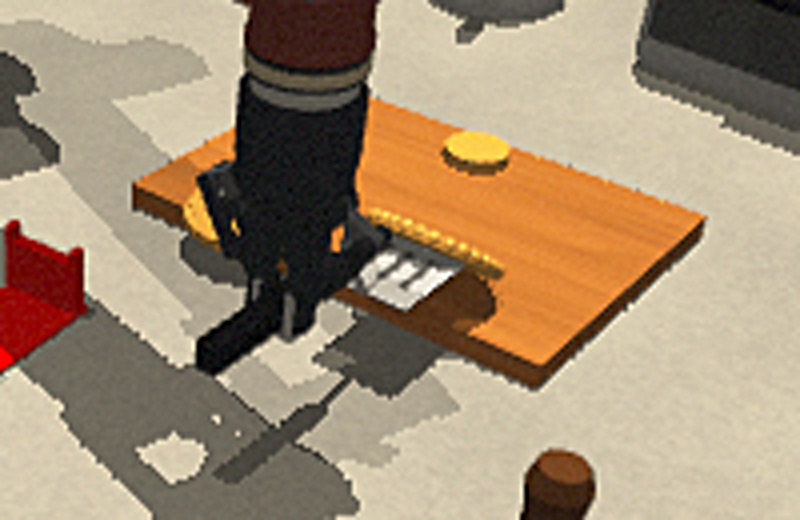

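```bash
python3 -m crank '[[[-1,-0.65,-0.75,0,0],[-1,-0.75,-0.65,0,0],[-1,-0.85,-0.55,0,0],[-1,-0.9,-0.45,0,0],[-1,-0.95,-0.3,0,0],[-1,-1,-0.2,0,0],[-1,-1,-0.05,0,0],[-1,0,0,0,0]]]'
python3 - <<'E'
from plant import *
from h import *
np.set_printoptions(precision=4,suppress=True)
s=state();print(s['tool_pos'],s['contact_force'])
f=grab_frame("side"); crop(f,90,190,350,384,3,"pics/s8.png");f=grab_frame("scene");crop(f,250,110,450,240,4,"pics/s8b.png")
E
```

```text
time: 9.78
tool_pos: [0.6336, 0.0501, 0.1172]
tool_rot: [-0.535, 0.536, -0.462, 0.462]
contact_force: [0.1, 0.2, -1.4]
gripper_width: 0.201
[0.6336 0.0501 0.1172] [ 0.0775  0.2109 -1.4094]
```

View pics/s8.png

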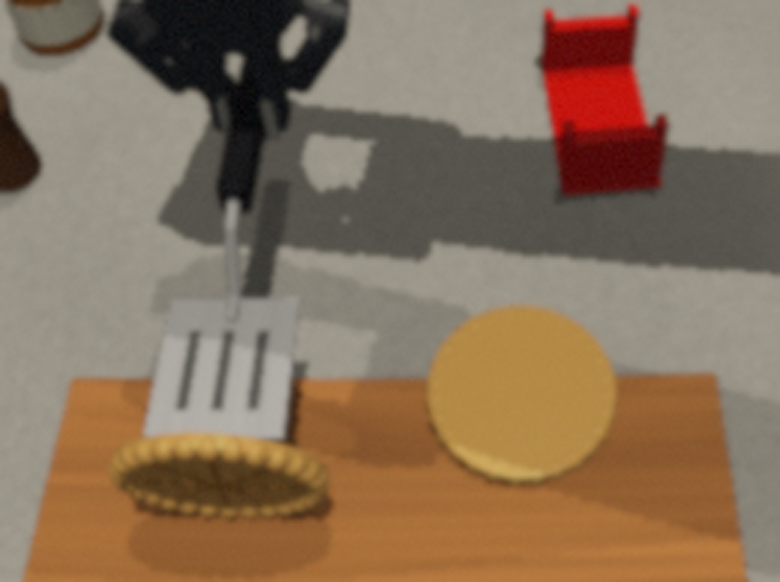

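View pics/s8b.png

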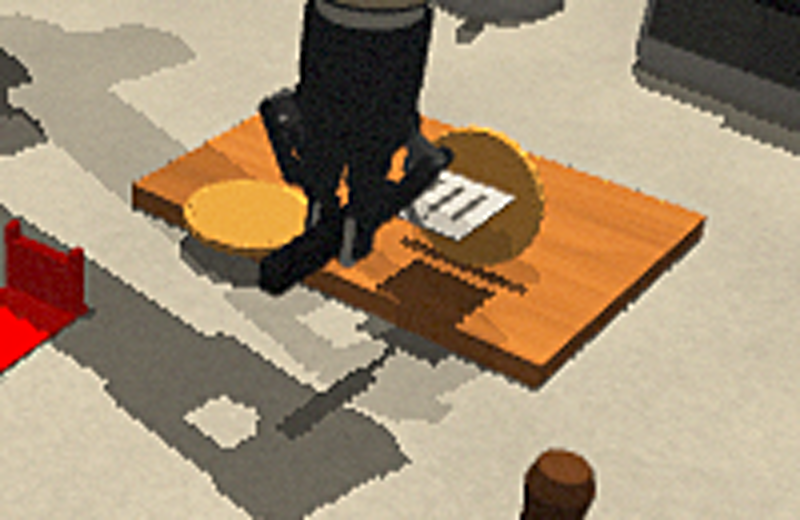

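The biscuit now stands almost upright, at side (162,349), and its far rim has not slipped. I'll push it over, then back off.

```bash
python3 -m crank '[[[-1,-1,0,0,0],[-1,-1,0,0,0],[-1,-1,0,0,0],[-1,0,0,0,0],[-1,0,0,0,0],[-1,0,0,0,0]]]'
python3 - <<'E'
from plant import *
from h import *
np.set_printoptions(precision=4,suppress=True)
s=state();print(s['tool_pos'],s['contact_force'])
f=grab_frame("side"); crop(f,90,190,350,384,3,"pics/s9.png");f=grab_frame("scene");crop(f,250,110,450,240,4,"pics/s9b.png")
E
```

```text
time: 10.62
tool_pos: [0.6296, 0.0787, 0.1174]
tool_rot: [-0.535, 0.535, -0.462, 0.462]
contact_force: [0.8, -0.3, -1.5]
gripper_width: 0.202
[0.6296 0.0787 0.1174] [ 0.8439 -0.2661 -1.4566]
```

View pics/s9.png

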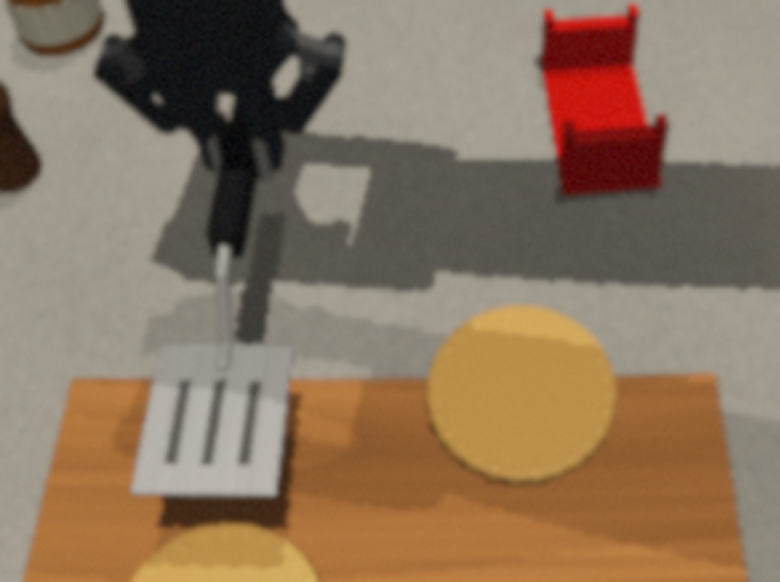

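View pics/s9b.png

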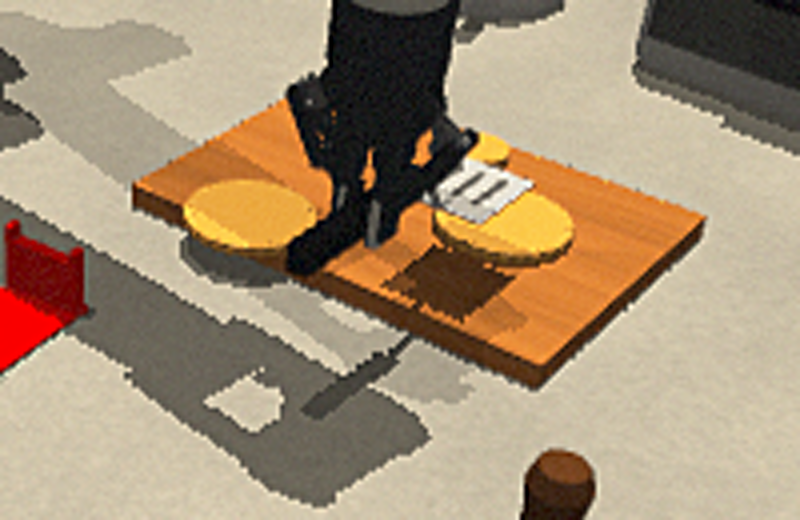

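The biscuit has flipped: plain face up, flat on the board. Next I'll raise the turner and take it back.

```bash
python3 -m crank '[[[-1,0,-2,0,0],[-1,2,-3,0,0],[-1,4,0,0,0],[-1,0,0,0,0]]]'
python3 - <<'E'
from plant import *
from h import *
np.set_printoptions(precision=3,suppress=True)
s=state();print(s['tool_pos'],rel(s,[.4987,-.382,.16],-95.15))
f=grab_frame("scene");save(f,'sc10.pkl');crop(f,250,110,450,240,4,"pics/s10b.png")
f=grab_frame("side");save(f,'sd10.pkl');crop(f,90,190,350,384,3,"pics/s10.png")
E
```

```text
time: 11.22
tool_pos: [0.6395, 0.0173, 0.1699]
tool_rot: [0.535, -0.534, 0.462, -0.464]
contact_force: [-0.6, 0.5, -1.5]
gripper_width: 0.199
[0.639 0.017 0.17 ] {'heading': np.float64(-81.77834483449296), 'shift_now_cm': array([ 37.502,   0.978, -19.644]), 'ydir': array([ 0.003, -0.001, -1.   ]), 'twist': np.float64(13.371655165507036), 'shift_after_twist_cm': array([ 41.028,   0.978, -10.438])}
```

View pics/s10b.png

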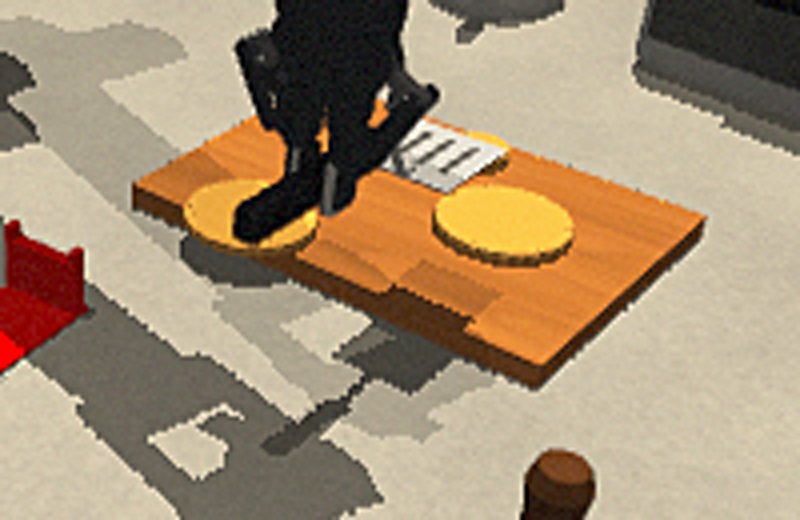

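```bash
python3 -m crank '[[[-1,0,0,0,6.7],[-1,0,0,0,6.7],[-1,5,0,-1.3,0],[-1,5,0,-1.3,0],[-1,5,0,-1.3,0],[-1,5,0,-1.3,0],[-1,5,0,-1.3,0],[-1,5,0,-1.3,0]]]';python3 -m crank '[[[-1,5,0,-1.3,0],[-1,4,0,-0.8,0],[-1,2,0,-0.5,0],[-1,0,0,0,0],[-1,0,0,0,0]]]'
python3 - <<'E'
from plant import *
from h import *
np.set_printoptions(precision=3,suppress=True)
s=state();print(s['tool_pos'],rel(s,[.4987,-.382,.0439],-95.15))
f=grab_frame("side");crop(f,200,60,360,220,4,"pics/s11.png")
s=state();print(s['tool_pos'],rel(s,[.4987,-.382,.0439],-95.15))
E
```

```text
time: 12.32
tool_pos: [0.5341, -0.2729, 0.1677]
tool_rot: [-0.478, 0.478, -0.521, 0.521]
contact_force: [0.2, -1.2, -2.0]
gripper_width: 0.204
time: 12.95
tool_pos: [0.4995, -0.3784, 0.1672]
tool_rot: [0.478, -0.478, 0.521, -0.521]
contact_force: [0.8, 0.6, -2.1]
gripper_width: 0.203
[ 0.5   -0.378  0.167] {'heading': np.float64(-94.92018786917173), 'shift_now_cm': array([ 0.381, 12.333, -0.048]), 'ydir': array([ 0.   ,  0.001, -1.   ]), 'twist': np.float64(0.229812130828293), 'shift_after_twist_cm': array([ 0.381, 12.333, -0.047])}
[ 0.5   -0.378  0.167] {'heading': np.float64(-94.90163113631296), 'shift_now_cm': array([ 0.386, 12.333, -0.05 ]), 'ydir': array([-0.   ,  0.001, -1.   ]), 'twist': np.float64(0.24836886368706246), 'shift_after_twist_cm': array([ 0.387, 12.333, -0.048])}
```

View pics/s11.png

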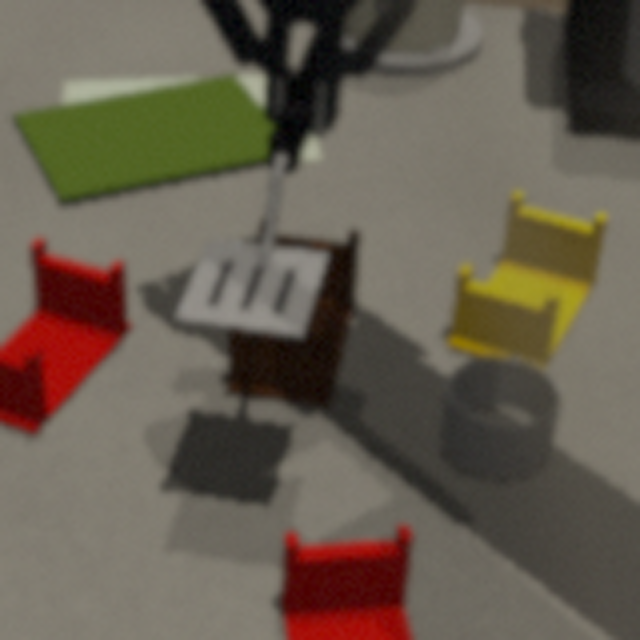

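```bash
python3 -m crank '[[[-1,0.3,3.5,0,0],[-1,0,3.5,0,0],[-1,0,2.5,0,0],[-1,0,1.5,0,0],[-1,0,0.6,0,0],[-1,0,0,0,0],[-1,0,0,0,0]]]'
python3 - <<'E'
from plant import *
from h import *
np.set_printoptions(precision=3,suppress=True)
s=state();print(s['contact_force'],s['tool_pos'],rel(s,[.4987,-.382,.0439],-95.15))
f=grab_frame("side");crop(f,200,60,360,220,4,"pics/s12.png")
f=grab_frame("scene");crop(f,110,180,270,290,5,"pics/s12b.png")
E
```

```text
time: 13.88
tool_pos: [0.4994, -0.3835, 0.0528]
tool_rot: [-0.478, 0.478, -0.52, 0.522]
contact_force: [0.1, -0.8, -0.8]
gripper_width: 0.202
[ 0.082 -0.809 -0.826] [ 0.499 -0.383  0.053] {'heading': np.float64(-94.99630862343774), 'shift_now_cm': array([-0.14 ,  0.892, -0.087]), 'ydir': array([ 0.002, -0.002, -1.   ]), 'twist': np.float64(0.1536913765622785), 'shift_after_twist_cm': array([-0.14 ,  0.892, -0.087])}
```

View pics/s12b.png

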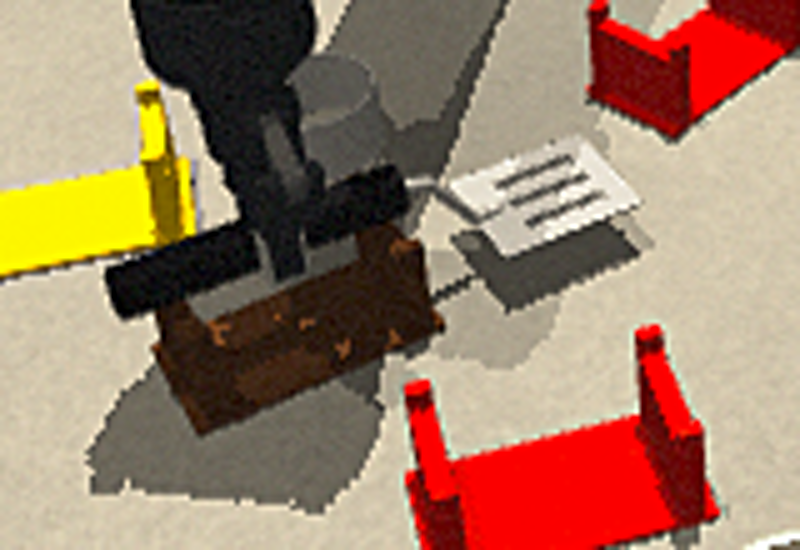

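View pics/s12.png

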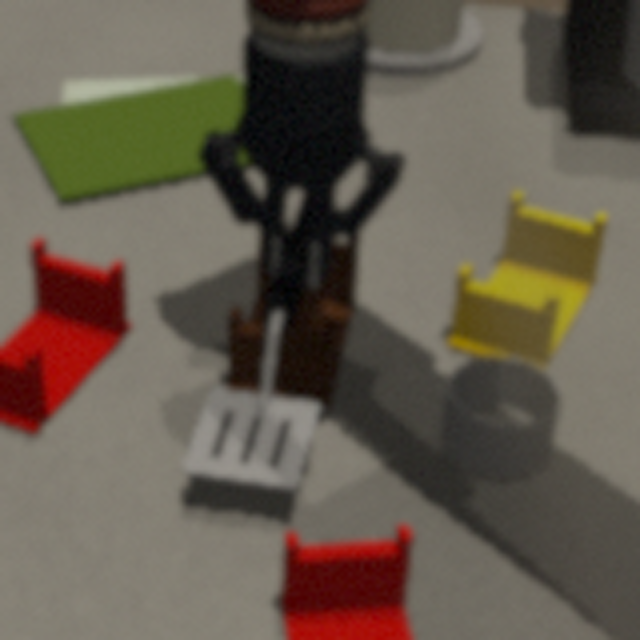

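The handle is about 9 mm above its seat and lines up with the rest. I'll lower it the rest of the way.

```bash
python3 -m crank '[[[-1,-0.1,0.3,0,0],[-1,0,0.3,0,0],[-1,0,0.2,0,0],[-1,0,0.05,0,0],[-1,0,0,0,0]]]'
```

```text
time: 14.6
tool_pos: [0.4986, -0.3817, 0.0439]
tool_rot: [0.478, -0.478, 0.522, -0.521]
contact_force: [-2.6, 1.8, 5.5]
gripper_width: 0.201
```

```bash
python3 -m crank '[[[0.2,0,0,0,0],[0.2,0,0,0,0],[0.6,0,0,0,0],[0.6,0,0,0,0],[0.6,0,0,0,0]]]'; python3 -m crank '[[[0.6,0,-2,0,0],[0.6,0,-4,0,0],[0.6,0,-5,0,0],[0.6,0,-5,0,0],[0.6,0,0,0,0],[0.6,0,0,0,0]]]'
python3 - <<'E'
from plant import *
from h import *
f=grab_frame("side");crop(f,200,60,360,220,4,"pics/s13.png")
f=grab_frame("scene");crop(f,110,110,450,290,2,"pics/s13b.png");save(f,'scf.pkl')
f=grab_frame("side");save(f,'sdf.pkl');crop(f,90,280,350,384,3,"pics/s13c.png")
E
```

```text
time: 15.22
tool_pos: [0.4987, -0.3818, 0.0428]
tool_rot: [0.478, -0.478, 0.521, -0.521]
contact_force: [0.2, 0.3, 0.6]
gripper_width: 0.8
time: 15.98
tool_pos: [0.4988, -0.3818, 0.2038]
tool_rot: [-0.478, 0.478, -0.521, 0.522]
contact_force: [0.3, 0.3, 0.3]
gripper_width: 0.802
```

View pics/s13.png

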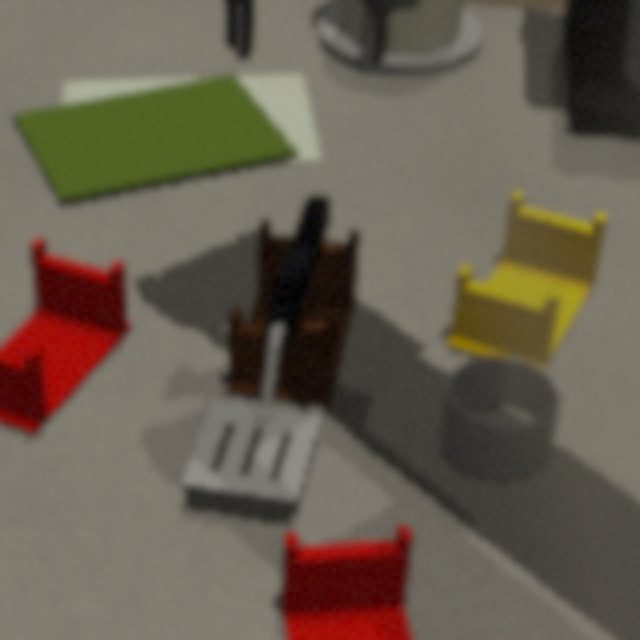

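View pics/s13b.png

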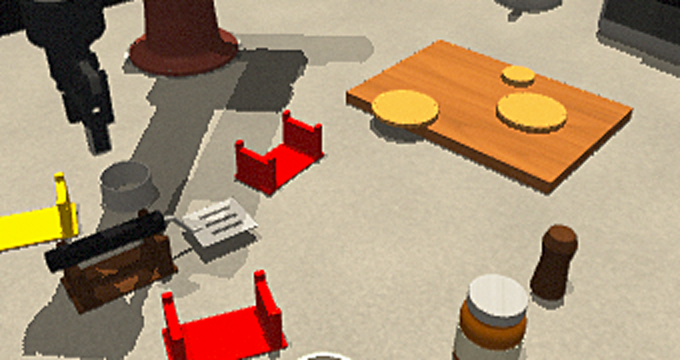

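View pics/s13c.png

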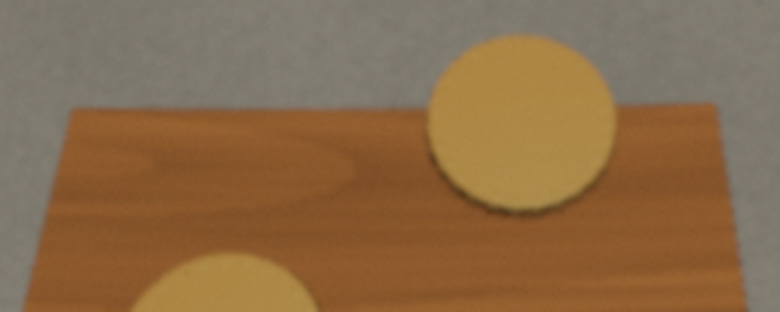

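```bash
python3 - <<'E'
from plant import *
from h import *
np.set_printoptions(precision=4,suppress=True)
A=pickle.load(open('scf.pkl','rb'));A0=pickle.load(open('scene.pkl','rb'));E=np.array([.537,.1445,.022]);t=np.radians(98.4);u=np.array([np.cos(t),np.sin(t),0]);v=np.array([-u[1],u[0],0])
def blobs(f):
    h=cv2.cvtColor(f["frame"],cv2.COLOR_RGB2HSV); m=cv2.inRange(h,(18,110,150),(32,255,255)); m[:110]=0;m[215:]=0;m[:,:270]=0
    n,l,st,c=cv2.connectedComponentsWithStats(m)
    for k in range(1,n):
        if st[k,4]>40:
            X=onz(f,*c[k],.034)-E; print(c[k],st[k,4],'slab x %.4f y %.4f'%(X@u,X@v))
blobs(A0);print();blobs(A); s=state();print(s['time'],s['joint_vel'])
# turner shift between start and end pictures
B0=pickle.load(open('side.pkl','rb'))["frame"][95:200,230:330].astype(np.float32).mean(2);B=pickle.load(open('sdf.pkl','rb'))["frame"][95:200,230:330].astype(np.float32).mean(2)
print(cv2.phaseCorrelate(B0,B))
E
```

```text
[368.7912 146.1319] 91 slab x 0.2389 y -0.0009
[312.0668 162.9885] 434 slab x 0.0124 y 0.0738
[353.9485 181.1907] 388 slab x 0.0132 y -0.0814

[368.8387 146.1613] 93 slab x 0.2388 y -0.0011
[312.0727 162.9773] 440 slab x 0.0124 y 0.0738
[375.5546 164.4677] 449 slab x 0.1439 y -0.0798
16.125 [-0.0004  0.0059  0.0018 -0.0009  0.0007 -0.0002]
((0.16511192375339334, -0.07163083700837092), 0.6674181938171386)
```

```bash
python3 -c "
from plant import *
print(job_done())"
```

```text
the job is handed in; nothing more can be done
None
```

The big biscuit is flipped and lies plain base up on the board, the turner is back on its brown rest, and the job is handed in (last clock reading 16.1 s). `job_done()` gives no verdict, so the success is judged from my own checks below.

I gripped the turner by its handle and slid the blade about 35 mm under the overhanging part of the scored biscuit. I then lifted it in an arc about the biscuit's far rim and pushed it past upright. The tilt passed 30 degrees, and the far rim did not slip.

Last checks from the camera images:
- **Flipped biscuit:** its centre is at about x = 0.144 m, y = -0.080 m in the slab frame, clear of every edge. It looks flat, but I judged that by eye and did not measure its tilt or height.
- **Other two biscuits:** they moved less than 1 mm.
- **Turner:** it lies within about 0.2 pixel of where it started, on both uprights.
- **Robot:** the gripper is open and well above everything, touching nothing.

No check failed. Two readings disagreed slightly. The two cameras put the biscuit's centre 4–7 mm apart across the measurements, and one moment's tool position reading was about 3 mm off. Neither affected the result.

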